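Cull damaged elevators before pouching

TASK

Check the cleaned dental instruments on the blue mat before they are pouched: pick out the two damaged elevators, the one with the bent shank and the one whose shank has snapped off short, and lay both, not dropped, in the steel repair tray so that they lie wholly inside it and low down. Leave the sound elevators, the mouth mirror and everything else on the bench where they are.

Things in the scene. Friction and masses are not known exactly. Their poses are not given: they have to be found in the camera images.
- mat: flat blue silicone mat, 210 mm (x) by 385 mm (y), 3 mm thick, fixed to the bench. Origin: centre of its underside, z up. Six instruments lie side by side on it, about 62 mm apart, handles towards the robot, in any order
- tray: open rectangular steel repair tray, fixed, empty at the start; outside 230 mm (x) by 170 mm (y), walls 4 mm thick and 22 mm high, floor 4 mm thick. Origin: centre of its underside, x along its long side, z up. On either side of the mat
- bent: damaged elevator: same steel handle as the sound ones (92 long, 16 wide, 14 high), but its shank is kinked 42 degrees sideways (towards its +y) 12 mm beyond the handle; the blade end stands 33 mm off the handle's line. 60 g, centre of mass in the handle near the origin. Origin: underside of the handle at the middle of its length; x along the handle towards the shank, z up
- bent_butt (a point): butt end of the bent elevator, on the handle's axis, 7 mm above its underside
- bent_tip (a point): blade end of the bent elevator
- snapped: damaged elevator: same steel handle, but the shank is snapped off 15 mm beyond the handle, so there is no blade and it is only 107 mm long. 60 g, centre of mass near the origin. Origin: underside of the handle at the middle of its length; x along the handle towards the stub, z up
- snapped_butt (a point): butt end of the snapped elevator, on the handle's axis, 7 mm above its underside
- snapped_tip (a point): end of the snapped elevator's stub
- sound_a: a sound straight dental elevator lying on the mat (all-steel hand instrument, 153 mm over all): ribbed handle 92 mm long, 16 wide, 14 high, then a straight round shank 6.6 mm thick that ends in a flat 8 mm wide blade. Origin: underside of the handle at the middle of its length; x along the handle towards the blade (butt at x = -46, blade end at x = +107), z up. Must stay where it lies
- sound_b: a sound straight dental elevator lying on the mat (all-steel hand instrument, 153 mm over all): ribbed handle 92 mm long, 16 wide, 14 high, then a straight round shank 6.6 mm thick that ends in a flat 8 mm wide blade. Origin: underside of the handle at the middle of its length; x along the handle towards the blade (butt at x = -46, blade end at x = +107), z up. Must stay where it lies
- sound_c: a sound straight dental elevator lying on the mat (all-steel hand instrument, 153 mm over all): ribbed handle 92 mm long, 16 wide, 14 high, then a straight round shank 6.6 mm thick that ends in a flat 8 mm wide blade. Origin: underside of the handle at the middle of its length; x along the handle towards the blade (butt at x = -46, blade end at x = +107), z up. Must stay where it lies
- mirror: mouth mirror lying on the mat among the elevators: steel handle 88 mm long, 10 wide, 10 high, thin stem and a round 24 mm mirror head; 136 mm over all. It is sound and stays. Origin: underside of the handle near its middle; x towards the head
- cup: small open steel cup, 60 mm wide, 45 high, bystander beyond the mat. Origin: centre of its underside
- bottle: amber glass bottle, 48 mm wide, 110 high, bystander beyond the mat. Origin: centre of its underside
- brush: cleaning brush 160 mm long lying beyond the tray, bystander. Origin: near its middle, on the bench
- tape: roll of paper tape lying flat, 76 mm wide, 19 high, bystander on the robot's side of the tray. Origin: centre of its underside
- bur_stand: aluminium bur block 35 by 80 mm, 38 mm high with its burs, bystander on the robot's side of the mat. Origin: centre of its underside
There are look-alikes about, which are no part of the job. What is shaped like the bent but green or yellow is not meant.

How it is judged:
By the outcome, as a careful person would: the job done as asked, in the order asked, and still so for the second after the job is handed in, with the robot touching nothing.
It also fails if it takes over 58 s, if anything falls off the work surface, if the arm or the gripper's body presses on something with over 40 N, if the wrist force passes 120 N, or if a joint passes its speed limit or range.

ROBOT

A 6-joint arm with a two-finger parallel gripper is mounted at the origin on the work surface. World frame = base frame: x ahead of the robot, y to its left, z up, the work surface at z = 0. Lengths are in m, angles in rad, forces in N, time in s.
With the tool pointing down it reaches from about 0.425 to 0.925 m from the base axis. Payload 12.5 kg.
Tool frame: the origin (TCP) lies on the centre line of the jaws, within the pads' length; the fingertips stand 22 mm ahead of it and the grasp point (between the pads) lies 3 mm ahead of it (tip_extent is the distance from the TCP to the fingertips, in m); z points along the fingers, y is the line along which they close (so a half turn about z gives the same grasp; the last joint's range is limited). The gripper opens to 85 mm and grips with 20 to 120 N. Pads are 22 mm wide; open, the fingers measure 114 mm over their backs; the gripper's body (76 mm by 85 mm) begins 54 mm behind the grasp point. The pads swing forward as they close: fully open they stand 13 mm farther back than shut.
Start: joints at [1.1, 0.491, 1.559, -0, 1.092, -0.106], TCP at [0.223, 0.584, 0.253] pointing down, gripper open.
Joint ranges: [-3.1, 3.1], [-0.84, 2.19], [0.05, 2.79], [-1.13, 4.28], [0.06, 2.93], [-2.69, 2.69]. Speed limits (rad/s): [2.22, 2.22, 2.79, 3.14, 3.14, 3.14].

INTERFACE

Orientations are given as a rotation vector (axis times angle).
In Python, from plant import get_obs, capture, camera_info, close_job, recognise, regions_of, tip_extent gives the robot as it stands.
- The arm moves only by the shell command python3 -m pendant 'ROWS' [FORCE]. ROWS is JSON, a list that holds one entry, the list of rows, each a list of 5 numbers: the shift along the tool's x, y, z in units of 0.25 m (1.0 is 0.25 m), then the turn about the tool's z in units of 0.5 rad (1.0 is 0.5 rad), then the opening, from -1 (shut) to 1 (fully open). In form: [[[dx, dy, dz, roll, claw], ...]]. A call has 1 to 20 rows; each row is the pose to reach, as a shift and turn from the pose commanded when the call began, along the tool's axes at that moment; what a row does not reach only later rows make up. A row lasts 1/8 s, in which the tool goes at most 62.5 mm and 10.7 degrees, less where a joint would pass 70% of its speed; a pose out of reach is approached as far as the arm can. A call with a number of a shift or a turn outside -1 to 1 is refused whole. A call with a gripper value outside its range is refused whole. The fingers move at their own pace and stop on an object; FORCE is the grip in N (left out, the last holds). Time passes only in rows, so rows that repeat a pose let the fingers close. It gives the time, the measured TCP pose, the force, the opening and the grip force at its end, in the units of the state.
- get_obs(): the state, without advancing time (a new reading comes with each control period).
- capture(name): name is "scene" or "side" or "wrist"; returns the picture (384x512x3 uint8, blue, green, red); there is no depth.
- camera_info(name): a dict with "fx", "fy", "cx", "cy" (pixels), "dist" ([k1, k2, p1, p2, k3] as OpenCV has them; the pictures are not rectified), "R" (3x3) and "t" (3): a world point X has camera coordinates R X + t; the wrist camera has in their place "hand_eye" (4x4, takes a point from camera to tool coordinates, whose origin is the TCP and whose axes are the flange's). Camera axes: x right, y down, z forward; pixel columns grow to the right and rows downward; lengths in m; the calibration is good to about 2 mm. A picture is of the moment at which its call begins: read the wrist's pose just before it. camera_info takes no time and is no camera call.
- close_job(): hands the job in; it is judged then, once.
Trained networks look in the newest picture that a camera, given by its name, has taken for a name from the list of things; names that differ only in an ending like _2 or _b are one class to them, and where a whole thing is asked for, a point or a joint stands for the part that bears it (a point fixed in the world has none). Each returns a list of dicts, best first, with "confidence" (0 to 1); they miss things now and then, are a little off and sometimes report something else, mostly with a low value. They report only what shows in the picture. A call takes as long as a camera call. They do not tell look-alikes from the thing itself.
- recognise(name, camera): "position" ([column, row] as shares, 0 to 1, of the picture: columns of its width, rows of its height, amid what is visible of it).
- regions_of(name, camera): "mask" (384x512 bool, what is visible of it) and "position" ([column, row] as shares, 0 to 1, of the picture: columns of its width, rows of its height, amid what is visible of it).
The state is a dict: "time": time; "joint_positions": joint angles; "joint_vel": joint speeds; "joint_torque": joint torques, N m; "eef_pos": TCP position; "orientation": TCP orientation; "force": force on the tool from outside, world axes, zero at the start; "torque": the same for the moment, N m; "grip_width": finger opening in m; "grasp_force": force on a finger pad.
Only numpy, scipy, OpenCV 4.12 (cv2) and the standard library are available. Lean on these libraries where they do the work, as an engineer would, in place of code of your own. Each camera call takes 0.05 s, during which the arm holds its last target. There are 200 camera calls.

## Working session

There is one attempt and no reset: what is moved stays moved. The work goes in short steps, Python scripts to look and compute and a shell command to move; the robot and the scene stay as the last step left them, time stands still between calls to the robot, and variables do not carry over. Pictures are saved under pics/ and viewed, at most 10 in all, crops included, and the job is handed in when it is done.

```bash
mkdir -p pics; ls; python3 - <<'E'
from plant import *
import cv2,numpy as np
o=get_obs();print(o['time'],o['eef_pos'],o['orientation'],o['grip_width'],tip_extent)
a=capture('scene');b=capture('side')
cv2.imwrite('pics/a.png',cv2.resize(a,(800,600)));cv2.imwrite('pics/b.png',cv2.resize(b,(800,600)))
for c in('scene','side'):
  for n in('bent','snapped','sound_a','mirror','tray','mat'):
    print(c,n,[(np.round(np.array(r['position'])*[512,384]).astype(int).tolist(),round(r['confidence'],2)) for r in recognise(n,c)])
  i=camera_info(c);print((-np.array(i['R']).T@i['t']).round(3),i['fx'])
E
```

```text
pics
0.0 [0.22287261 0.58370289 0.25271293] [-5.69778526e-01 -3.08915051e+00  1.68790272e-03] 0.08564426729305741 0.022
scene bent [([315, 122], 0.74), ([383, 131], 0.61)]
scene snapped [([319, 199], 0.66), ([343, 207], 0.65), ([370, 208], 0.57)]
scene sound_a [([267, 202], 0.83), ([370, 205], 0.71), ([342, 202], 0.6), ([294, 207], 0.58)]
scene mirror [([394, 209], 0.69)]
scene tray [([178, 228], 0.82)]
scene mat [([332, 222], 0.79)]
[1.106 0.005 0.927] 436.2219687094168
side bent [([364, 239], 0.95), ([225, 262], 0.89), ([357, 297], 0.72), ([171, 207], 0.59)]
side snapped [([246, 223], 0.91)]
side sound_a [([227, 237], 0.89), ([240, 211], 0.88), ([247, 194], 0.63)]
side mirror [([223, 280], 0.64), ([226, 257], 0.19)]
side tray [([236, 164], 0.62)]
side mat [([217, 255], 0.95), ([248, 224], 0.18)]
[0.471 0.92  0.514] 389.52567602297336
```

View pics/a.png

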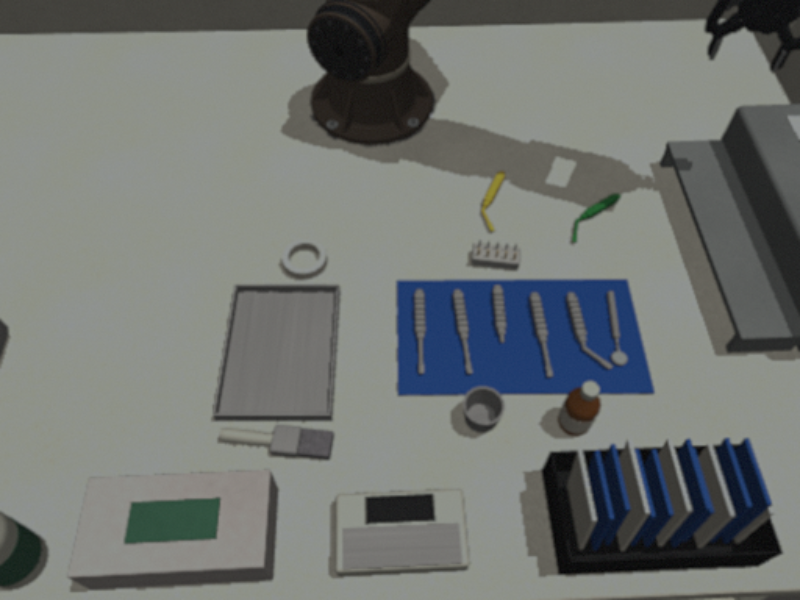

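View pics/b.png

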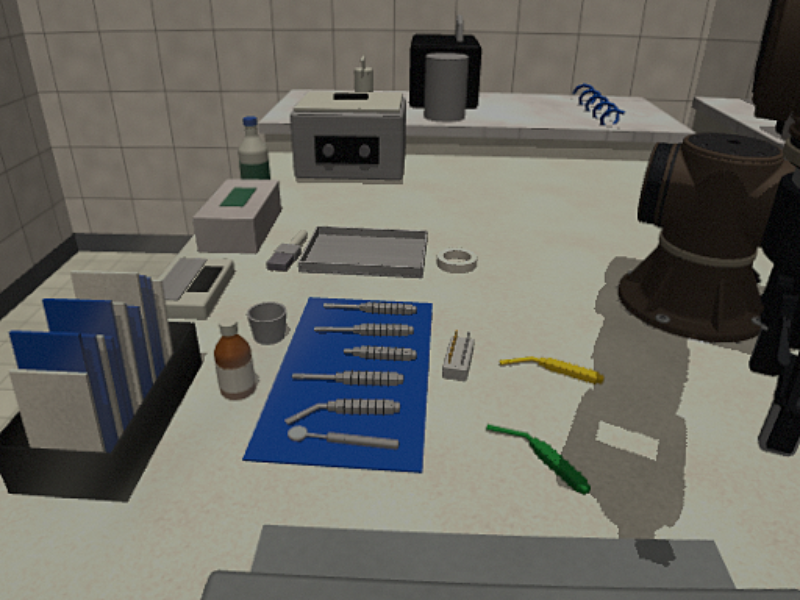

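The scene view shows six instruments on the mat (800-px scale). From left to right: sound (420,330), sound (463,330), snapped (499,312, short with no blade), sound (541,333), bent (588,330, kinked steel) and mirror (616,328). The yellow (492,200) and green (597,215) ones off the mat are look-alikes. The tray is at (278,352). I'll rectify the view to world coordinates to confirm and measure.

```bash
cat > h.py <<'E'
from plant import *
import cv2,numpy as np
def proj(c,P):
    i=camera_info(c);K=np.array([[i['fx'],0,i['cx']],[0,i['fy'],i['cy']],[0,0,1]])
    return cv2.projectPoints(np.asarray(P,float).reshape(-1,3),cv2.Rodrigues(np.array(i['R']))[0],np.array(i['t'],float),K,np.array(i['dist']))[0].reshape(-1,2)
def rect(c,img,x0,x1,y0,y1,z,s):
    # rows: x descending downwards from x1 ; cols: y from y1 (left) to y0
    X,Y=np.meshgrid(np.arange(x1,x0,-s),np.arange(y1,y0,-s),indexing='ij')
    m=proj(c,np.stack([X,Y,np.full_like(X,z)],-1)).reshape(X.shape+(2,)).astype(np.float32)
    return cv2.remap(img,m[...,0],m[...,1],cv2.INTER_CUBIC)
E
python3 - <<'E'
from h import *
a=capture('scene');b=capture('side')
x0,x1,y0,y1,s=.36,.72,-.34,.44,.001
A=rect('scene',a,x0,x1,y0,y1,.010,s);
cv2.imwrite('pics/c.png',A)
for c,im in(('scene',a),('side',b)):
  R=rect(c,im,x0,x1,y0,y1,.010,.0005)
  hsv=cv2.cvtColor(R,cv2.COLOR_BGR2HSV)
  blue=((hsv[...,0]>100)&(hsv[...,0]<130)&(hsv[...,1]>110)).astype(np.uint8)
  blue=cv2.morphologyEx(blue,cv2.MORPH_OPEN,np.ones((5,5)))
  cs,_=cv2.findContours(blue,cv2.RETR_CCOMP,cv2.CHAIN_APPROX_NONE)
  big=max(cs,key=cv2.contourArea);r=cv2.minAreaRect(big);print(c,'mat',x1-r[0][1]*.0005,y1-r[0][0]*.0005,np.array(r[1])*.5,r[2])
  for q in cs:
    if 300<cv2.contourArea(q)<12000:
      p=q[:,0,:]*.0005;xs=x1-p[:,1];ys=y1-p[:,0]
      # per-slice centre line
      L=[(round(v,3),round(ys[abs(xs-v)<.002].mean()if 0 else (ys[abs(xs-v)<.002].min()+ys[abs(xs-v)<.002].max())/2,4),round(np.ptp(ys[abs(xs-v)<.002])*1e3)) for v in np.arange(xs.min()+.006,xs.max()-.002,.015)]
      print('blob x %.3f..%.3f y %.3f..%.3f'%(xs.min(),xs.max(),ys.min(),ys.max()),[tuple(map(float,l)) for l in L])
# tray
for c in('scene',):
  R=[r for r in regions_of('tray',c)][0];m=R['mask'];
  i=camera_info(c);K=np.array([[i['fx'],0,i['cx']],[0,i['fy'],i['cy']],[0,0,1]])
  M=rect(c,m.astype(np.uint8)*255,.3,.9,-.1,.6,.022,.001);cs,_=cv2.findContours((M>127).astype(np.uint8),cv2.RETR_EXTERNAL,cv2.CHAIN_APPROX_NONE)
  r=cv2.minAreaRect(max(cs,key=cv2.contourArea));print('tray',.9-r[0][1]*.001,.6-r[0][0]*.001,r[1],r[2])
E
```

```text
scene mat 0.5626110076904296 0.21707525634765626 [379.00778198 206.27537537] 1.9936684370040894
blob x 0.465..0.579 y 0.181..0.204 [(0.472, 0.195, 16.0), (0.486, 0.194, 19.0), (0.502, 0.193, 20.0), (0.516, 0.1922, 19.0), (0.532, 0.192, 20.0), (0.546, 0.1912, 19.0), (0.562, 0.1905, 14.0), (0.576, 0.1898, 9.0)]
blob x 0.468..0.627 y 0.053..0.076 [(0.474, 0.066, 16.0), (0.49, 0.0652, 20.0), (0.504, 0.0648, 20.0), (0.52, 0.064, 19.0), (0.534, 0.064, 19.0), (0.55, 0.0632, 20.0), (0.564, 0.0625, 13.0), (0.58, 0.0618, 10.0), (0.594, 0.0612, 10.0), (0.61, 0.0608, 12.0), (0.624, 0.0602, 12.0)]
blob x 0.471..0.630 y 0.118..0.141 [(0.478, 0.129, 16.0), (0.492, 0.1288, 20.0), (0.508, 0.1292, 21.0), (0.522, 0.1298, 20.0), (0.538, 0.1305, 20.0), (0.552, 0.1305, 20.0), (0.568, 0.1312, 14.0), (0.582, 0.1318, 10.0), (0.598, 0.1325, 10.0), (0.612, 0.1328, 12.0), (0.628, 0.1332, 12.0)]
blob x 0.482..0.641 y 0.243..0.264 [(0.488, 0.2538, 17.0), (0.503, 0.2532, 21.0), (0.518, 0.2535, 21.0), (0.534, 0.2535, 21.0), (0.548, 0.2538, 21.0), (0.564, 0.2535, 21.0), (0.578, 0.2535, 14.0), (0.594, 0.2538, 11.0), (0.608, 0.254, 10.0), (0.624, 0.2538, 13.0), (0.639, 0.2535, 12.0)]
side mat 0.5589723358154297 0.23134011840820312 [382.30401611 207.16946411] 1.841673731803894
blob x 0.490..0.626 y 0.355..0.391 [(0.496, 0.3815, 18.0), (0.511, 0.3798, 18.0), (0.526, 0.378, 18.0), (0.541, 0.3765, 18.0), (0.556, 0.375, 18.0), (0.571, 0.3735, 18.0), (0.586, 0.3725, 8.0), (0.601, 0.3698, 17.0), (0.616, 0.3692, 29.0)]
tray 0.5815 -0.08150000000000002 (237.0, 35.0) 90.0
```

View pics/c.png

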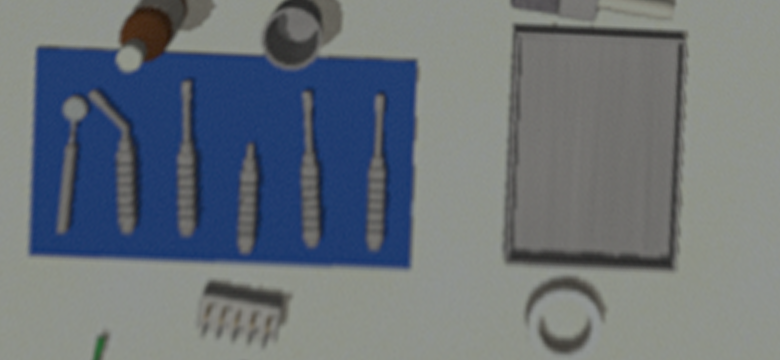

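In the rectified crop, x = .72−row/1000 and y = .44−col/1000. The bent steel elevator is at (125,180), with its kink towards +y. The snapped one is at (248,195), a short stub with no blade. The others are straight or the mirror, so both targets are confirmed. Next I'll measure the bent one and the tray more finely.

```bash
python3 - <<'E'
from h import *
a=capture('scene');s=.0005
# bent & snapped: rectified at handle axis height .010
for n,(x0,x1,y0,y1) in dict(bent=(.475,.64,.295,.355),snapped=(.455,.595,.165,.22)).items():
  R=rect('scene',a,x0,x1,y0,y1,.010,s);h=cv2.cvtColor(R,cv2.COLOR_BGR2HSV)
  m=((h[...,1]<90)).astype(np.uint8)
  k,l,st,ce=cv2.connectedComponentsWithStats(m);j=1+st[1:,4].argmax();m=l==j
  r,c=np.nonzero(m);xs=x1-r*s;ys=y1-c*s
  print(n,'x',xs.min(),xs.max(),'y',ys.min(),ys.max())
  b=xs.min();v=np.arange(b+.008,b+.085,.004);u=[ (ys[abs(xs-q)<.001].min()+ys[abs(xs-q)<.001].max())/2 for q in v]
  w=[np.ptp(ys[abs(xs-q)<.001])*1e3 for q in v]
  f=np.polyfit(v,u,1);print('slope deg',np.degrees(np.arctan(f[0])),'mid y at b+.046',np.polyval(f,b+.046),b+.046,np.round(w))
R=rect('scene',a,.42,.74,-.29,-.02,.022,s)
cv2.imwrite('pics/d.png',R)
E
```

```text
bent x 0.48650000000000004 0.6305000000000001 y 0.3035 0.352
slope deg 1.3782791543111446 mid y at b+.046 0.31372500000000003 0.5325000000000001 [16. 18. 19. 19. 19. 19. 19. 19. 19. 19. 18. 19. 19. 19. 19. 19. 19. 20.
 18. 17.]
snapped x 0.46699999999999997 0.5775 y 0.182 0.203
slope deg -2.902690149957291 mid y at b+.046 0.1926125 0.513 [16. 18. 18. 17. 18. 18. 18. 18. 18. 18. 18. 18. 18. 18. 18. 18. 18. 18.
 18. 16.]
```

View pics/d.png

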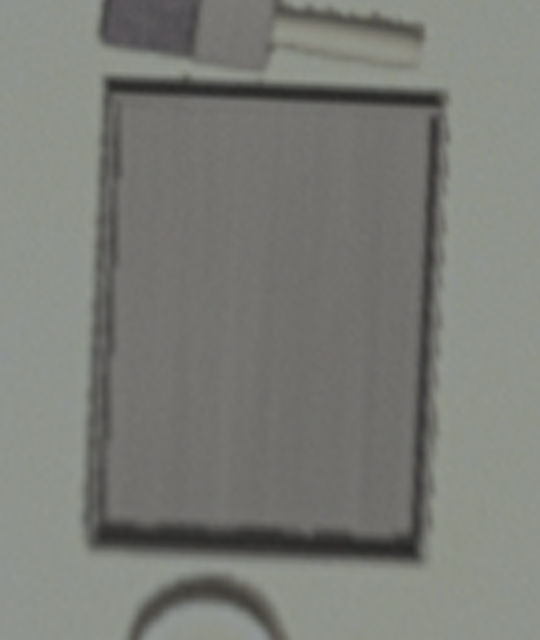

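The rim corners in this crop are (105,77), (443,92), (90,545) and (423,560), at 0.5 mm/px. That puts the tray centre at about (.581, −.1525) with a yaw of about −2°. I'm going to the bent one first, aligned, with the jaws half open.

```bash
cat >> h.py <<'E'
def to(x,y,z,yaw):
    "units from present pose to TCP x,y,z with handle yaw (deg)"
    from scipy.spatial.transform import Rotation as Ro
    o=get_obs();R=Ro.from_rotvec(o['orientation']).as_matrix()
    d=R.T@(np.array([x,y,z])-o['eef_pos'])/.25
    cur=np.degrees(np.arctan2(R[1,1],R[0,1]));e=(yaw+90-cur+90)%180-90
    print('t',round(o['time'],2),'units',d.round(3),'roll',round(-np.radians(e)/.5,3))
E
python3 -m pendant '[[[-0.2,-0.07,0,-0.2,0],[-0.4,-0.14,0,-0.4,-0.06],[-0.6,-0.21,0,-0.6,-0.06],[-0.8,-0.28,0,-0.778,-0.06],[-0.8,-0.28,0,-0.778,-0.06],[-0.8,-0.28,0,-0.778,-0.06],[-0.8,-0.28,0,-0.778,-0.06]]]' 40
python3 -c "
from h import *
to(.5325,.3137,.15,1.4)"
```

```text
time: 1.78
eef_pos: [0.384, 0.4479, 0.2534]
orientation: [0.039, -3.141, -0.0]
force: [-0.2, -0.5, 0.2]
grip_width: 0.0403
grasp_force: 0.0
t 1.77 units [-0.58  -0.551  0.413] roll 0.001
```

```bash
python3 -m pendant '[[[-0.2,-0.18,0.1,0,-0.06],[-0.4,-0.36,0.2,0,-0.06],[-0.58,-0.55,0.3,0,-0.06],[-0.58,-0.55,0.413,0,-0.06],[-0.58,-0.55,0.413,0,-0.06],[-0.58,-0.55,0.413,0,-0.06],[-0.58,-0.55,0.413,0,-0.06]]]'
python3 - <<'E'
from h import *
from scipy.spatial.transform import Rotation as Ro
o=get_obs();w=capture('wrist');i=camera_info('wrist');H=np.array(i['hand_eye'])
T=np.eye(4);T[:3,:3]=Ro.from_rotvec(o['orientation']).as_matrix();T[:3,3]=o['eef_pos'];C=np.linalg.inv(T@H)
K=np.array([[i['fx'],0,i['cx']],[0,i['fy'],i['cy']],[0,0,1]])
s=.0005;x0,x1,y0,y1=.47,.67,.24,.39
X,Y=np.meshgrid(np.arange(x1,x0,-s),np.arange(y1,y0,-s),indexing='ij')
m=cv2.projectPoints(np.stack([X,Y,0*X+.010],-1).reshape(-1,3),cv2.Rodrigues(C[:3,:3])[0],C[:3,3],K,np.array(i['dist']))[0].reshape(X.shape+(2,)).astype(np.float32)
R=cv2.remap(w,m[...,0],m[...,1],cv2.INTER_CUBIC)
cv2.imwrite('pics/e.png',np.hstack([cv2.resize(w,(480,400)),R]))
to(.5325,.3137,.028,1.4)
E
```

```text
time: 2.65
eef_pos: [0.5326, 0.3146, 0.1515]
orientation: [-0.041, 3.14, 0.001]
force: [-0.6, 0.0, 0.1]
grip_width: 0.0402
grasp_force: 0.0Traceback (most recent call last):
  File "<stdin>", line 10, in <module>
    return _nx.concatenate(arrs, 1, dtype=dtype, casting=casting)
           ~~~~~~~~~~~~~~~^^^^^^^^^^^^^^^^^^^^^^^^^^^^^^^^^^^^^^^
ValueError: all the input array dimensions except for the concatenation axis must match exactly, but along dimension 0, the array at index 0 has size 400 and the array at index 1 has size 401
```

```bash
cat >> h.py <<'E'
def wrist(fn,x0,x1,y0,y1,z=.010,s=.0005):
    from scipy.spatial.transform import Rotation as Ro
    o=get_obs();w=capture('wrist');i=camera_info('wrist');H=np.array(i['hand_eye'])
    T=np.eye(4);T[:3,:3]=Ro.from_rotvec(o['orientation']).as_matrix();T[:3,3]=o['eef_pos'];C=np.linalg.inv(T@H)
    K=np.array([[i['fx'],0,i['cx']],[0,i['fy'],i['cy']],[0,0,1]])
    X,Y=np.meshgrid(np.arange(x1,x0,-s),np.arange(y1,y0,-s),indexing='ij')
    m=cv2.projectPoints(np.stack([X,Y,0*X+z],-1).reshape(-1,3),cv2.Rodrigues(C[:3,:3])[0],C[:3,3],K,np.array(i['dist']))[0].reshape(X.shape+(2,)).astype(np.float32)
    R=cv2.remap(w,m[...,0],m[...,1],cv2.INTER_CUBIC)
    cv2.imwrite(fn,np.hstack([cv2.resize(w,(450,R.shape[0])),R]))
E
python3 - <<'E'
from h import *
wrist('pics/e.png',.47,.67,.24,.39)
to(.5325,.3137,.028,1.4)
E
```

```text
t 2.75 units [ 0.002 -0.002  0.493] roll 0.002
```

View pics/e.png

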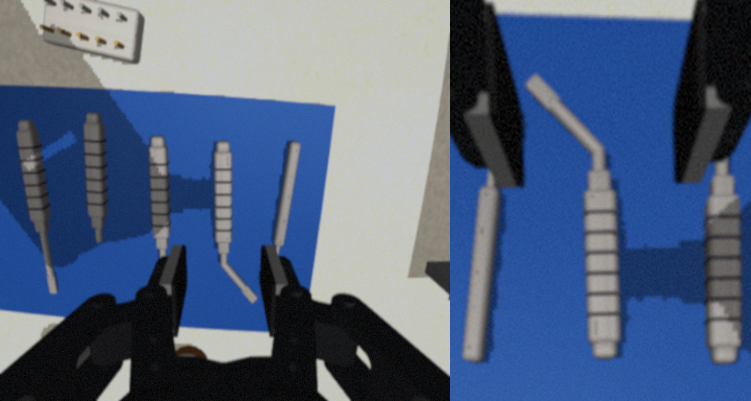

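The wrist view agrees: the handle centre is at about (.536, .314) with a yaw of +1.5°, and the fingers are clear of its neighbours. Descending to grip.

```bash
python3 -m pendant '[[[-0.01,0,0.2,0,-0.06],[-0.01,0,0.35,0,-0.06],[-0.01,0,0.44,0,-0.06],[-0.01,0,0.49,0,-0.06],[-0.01,0,0.49,0,-0.06],[-0.01,0,0.49,0,-0.06],[-0.01,0,0.49,0,-0.9],[-0.01,0,0.49,0,-0.9],[-0.01,0,0.49,0,-0.9],[-0.01,0,0.49,0,-0.9],[-0.01,0,0.49,0,-0.9],[-0.01,0,0.49,0,-0.9]]]' 40
```

```text
time: 4.25
eef_pos: [0.536, 0.3135, 0.0286]
orientation: [-0.038, 3.14, 0.001]
force: [-1.9, -0.2, 6.2]
grip_width: 0.0145
grasp_force: 39.5
```

```bash
python3 -m pendant '[[[0,0,-0.1,0,-0.9],[0,0,-0.3,0,-0.9],[0,-0.25,-0.4,0,-0.9],[0,-0.5,-0.4,0,-0.9],[0,-0.75,-0.4,0,-0.9],[0,-1,-0.4,0,-0.9],[0,-1,-0.4,0,-0.9],[0,-1,-0.4,0,-0.9]]]'
python3 -c "
from h import *
to(.557,-.190,.08,-2)"
```

```text
time: 5.25
eef_pos: [0.5417, 0.0632, 0.1278]
orientation: [-0.036, 3.141, 0.0]
force: [-0.7, 0.0, -1.3]
grip_width: 0.0148
grasp_force: 39.4
t 5.25 units [-0.038 -1.014  0.191] roll 0.116
```

```bash
python3 -m pendant '[[[-0.02,-0.25,0,0.1,-0.9],[-0.038,-0.5,0,0.1,-0.9],[-0.038,-0.75,0,0.1,-0.9],[-0.038,-1,0,0.116,-0.9],[-0.038,-1,0,0.116,-0.9],[-0.038,-1,0.1,0.116,-0.9],[-0.038,-1,0.19,0.116,-0.9],[-0.038,-1,0.19,0.116,-0.9]]]'
python3 - <<'E'
from h import *
wrist('pics/f.png',.44,.71,-.26,-.06,.022,.0008)
to(.557,-.190,.030,-2)
E
```

```text
time: 6.25
eef_pos: [0.5571, -0.1841, 0.0788]
orientation: [-0.049, -3.139, -0.002]
force: [0.3, 0.1, -0.8]
grip_width: 0.0147
grasp_force: 39.5
t 6.3 units [ 0.001 -0.022  0.2  ] roll 0.006
```

View pics/f.png

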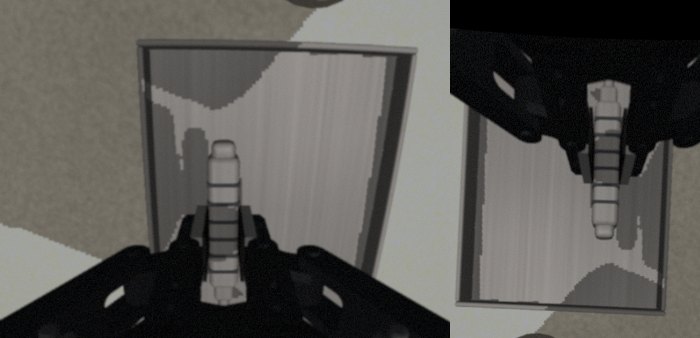

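The held handle is inside the rim, and the wrist and scene views of the tray agree to within about 3 mm. Lowering now.

```bash
python3 -m pendant '[[[0,-0.02,0.1,0,-0.9],[0,-0.02,0.16,0,-0.9],[0,-0.02,0.19,0,-0.9],[0,-0.02,0.195,0,-0.9],[0,-0.02,0.195,0,-0.9],[0,-0.02,0.195,0,-0.9]]]'
```

```text
time: 7.05
eef_pos: [0.5572, -0.1914, 0.0318]
orientation: [0.053, 3.14, -0.0]
force: [0.3, 0.1, -0.6]
grip_width: 0.0148
grasp_force: 39.5
```

```bash
python3 -m pendant '[[[0,0,0.004,0,-0.9],[0,0,0.007,0,-0.9],[0,0,0.007,0,-0.9]]]'
```

```text
time: 7.42
eef_pos: [0.5571, -0.1914, 0.0296]
orientation: [0.053, 3.141, 0.0]
force: [-1.2, -1.7, 0.6]
grip_width: 0.0149
grasp_force: 39.7
```

Contact made; releasing and rising.

```bash
python3 -m pendant '[[[0,0,0,0,-0.5],[0,0,0,0,-0.3],[0,0,0,0,-0.25],[0,0,0,0,-0.25],[0,0,-0.1,0,-0.25],[0,0,-0.3,0,-0.25],[0,0.25,-0.5,0,-0.15],[0,0.5,-0.5,0,-0.06],[0,0.75,-0.5,0,-0.06],[0,1,-0.5,0,-0.06],[0,1,-0.5,0,-0.06]]]'
python3 -c "
from h import *
to(.514,.1925,.12,-2.9)"
```

```text
time: 8.8
eef_pos: [0.5651, 0.0617, 0.1547]
orientation: [0.047, 3.141, 0.0]
force: [-0.1, -0.6, 0.7]
grip_width: 0.0402
grasp_force: 0.0
t 8.8 units [0.22  0.517 0.139] roll 0.041
```

```bash
python3 -m pendant '[[[0.1,0.25,0,0.04,-0.06],[0.21,0.517,0,0.04,-0.06],[0.21,0.517,0,0.04,-0.06],[0.21,0.517,0,0.04,-0.06],[0.21,0.517,0,0.04,-0.06]]]'
python3 - <<'E'
from h import *
wrist('pics/g.png',.45,.65,.12,.27)
to(.516,.1925,.0285,-2.9)
E
```

```text
time: 9.43
eef_pos: [0.5181, 0.1881, 0.1545]
orientation: [0.087, 3.14, -0.0]
force: [0.9, 0.7, 0.6]
grip_width: 0.0401
grasp_force: 0.0
t 9.47 units [0.009 0.017 0.504] roll -0.01
```

View pics/g.png

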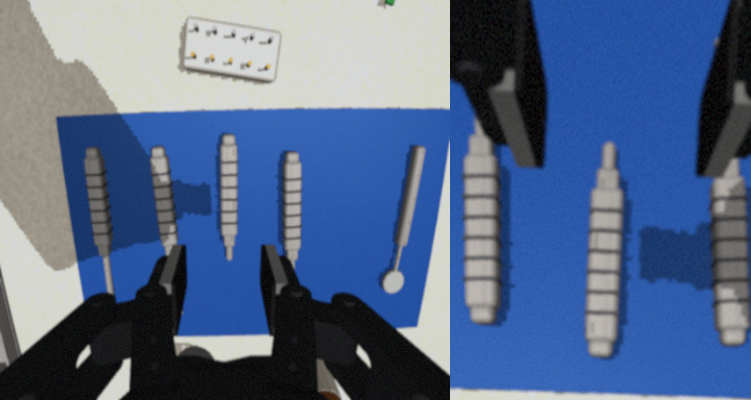

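The wrist view shows the snapped one, stub with no blade, at right-panel (604,250), i.e. origin at about (.518, .193). The neighbours are clear of the fingers. Grasping.

```bash
python3 -m pendant '[[[0,0.017,0.2,-0.01,-0.06],[0,0.017,0.35,-0.01,-0.06],[0,0.017,0.45,-0.01,-0.06],[0,0.017,0.503,-0.01,-0.06],[0,0.017,0.503,-0.01,-0.06],[0,0.017,0.503,-0.01,-0.06],[0,0.017,0.503,-0.01,-0.9],[0,0.017,0.503,-0.01,-0.9],[0,0.017,0.503,-0.01,-0.9],[0,0.017,0.503,-0.01,-0.9],[0,0.017,0.503,-0.01,-0.9],[0,0.017,0.503,-0.01,-0.9]]]' 40
python3 -c "
from h import *
to(.575,-.114,.08,-2.5)"
```

```text
time: 10.98
eef_pos: [0.518, 0.1938, 0.0298]
orientation: [0.076, 3.139, 0.001]
force: [-0.8, -1.0, 6.3]
grip_width: 0.0147
grasp_force: 39.3
t 10.97 units [-0.288 -1.219 -0.201] roll -0.01
```

```bash
python3 -m pendant '[[[0,0,-0.1,0,-0.9],[0,0,-0.3,0,-0.9],[-0.07,-0.25,-0.4,0,-0.9],[-0.14,-0.5,-0.4,0,-0.9],[-0.21,-0.75,-0.4,0,-0.9],[-0.288,-1,-0.4,0,-0.9],[-0.288,-1,-0.4,0,-0.9],[-0.288,-1,-0.4,0,-0.9]]]'
python3 -c "
from h import *
to(.575,-.114,.08,-2.5)"
```

```text
time: 11.98
eef_pos: [0.5772, -0.06, 0.1289]
orientation: [0.079, 3.14, 0.0]
force: [0.1, -0.2, -0.8]
grip_width: 0.0148
grasp_force: 39.4
t 11.97 units [-0.002 -0.216  0.196] roll -0.014
```

```bash
python3 -m pendant '[[[0,-0.1,0,0,-0.9],[0,-0.208,0,0,-0.9],[0,-0.208,0,0,-0.9],[0,-0.208,0,0,-0.9],[0,-0.208,0,0,-0.9]]]'
python3 - <<'E'
from h import *
a=capture('scene');b=capture('side')
A=rect('scene',a,.44,.72,-.26,-.04,.010,.0007)
cv2.imwrite('pics/i.png',np.hstack([A,cv2.resize(b[120:200,160:290],(450,A.shape[0]))]))
to(.576,-.112,.033,-2.5)
E
```

```text
time: 12.6
eef_pos: [0.5748, -0.1101, 0.1289]
orientation: [-0.074, -3.141, -0.0]
force: [-0.8, 0.3, -0.2]
grip_width: 0.0146
grasp_force: 39.5
t 12.7 units [-0.005 -0.006  0.383] roll -0.008
```

View pics/i.png

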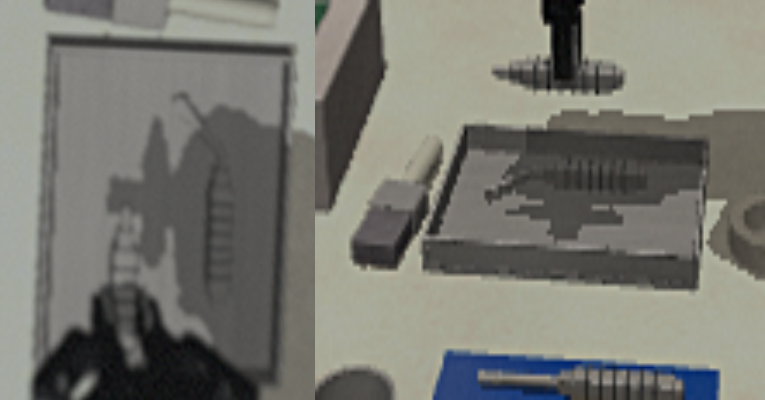

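The bent one lies flat inside the tray: handle at left-panel (218,240), tip at (180,97). There's free room to the left for the snapped one, so I'm lowering it.

```bash
python3 -m pendant '[[[0,-0.006,0.15,0,-0.9],[0,-0.006,0.28,0,-0.9],[0,-0.006,0.35,0,-0.9],[0,-0.006,0.38,0,-0.9],[0,-0.006,0.385,0,-0.9],[0,-0.006,0.388,0,-0.9],[0,-0.006,0.39,0,-0.9],[0,-0.006,0.39,0,-0.9]]]'
```

```text
time: 13.7
eef_pos: [0.5749, -0.113, 0.0317]
orientation: [0.077, 3.14, -0.0]
force: [-0.2, 0.0, -1.2]
grip_width: 0.0147
grasp_force: 39.5
```

```bash
python3 -m pendant '[[[0,0,0.003,0,-0.9],[0,0,0.005,0,-0.9],[0,0,0.005,0,-0.9]]]'
```

```text
time: 14.08
eef_pos: [0.5749, -0.113, 0.0308]
orientation: [0.077, 3.14, -0.0]
force: [-2.1, 0.5, 8.9]
grip_width: 0.0147
grasp_force: 40.6
```

Firm contact; releasing and retreating.

```bash
python3 -m pendant '[[[0,0,0,0,-0.5],[0,0,0,0,-0.4],[0,0,0,0,-0.38],[0,0,0,0,-0.38],[0,0,-0.1,0,-0.38],[0,0,-0.3,0,-0.38],[0,0,-0.55,0,-0.38],[0.1,0,-0.7,0,-0.38],[0.3,0,-0.75,0,-0.38],[0.5,0,-0.75,0,-0.38],[0.5,0,-0.75,0,-0.38],[0.5,0,-0.75,0,-0.38]]]'
python3 - <<'E'
from h import *
a=capture('scene');b=capture('side')
A=rect('scene',a,.44,.72,-.26,.44,.010,.00125)
cv2.imwrite('pics/j.png',np.vstack([A,cv2.resize(b[110:240,120:300],(A.shape[1],340))]))
E
```

```text
time: 15.58
eef_pos: [0.4505, -0.1071, 0.2179]
orientation: [0.077, 3.139, -0.001]
force: [0.2, 0.5, 0.6]
grip_width: 0.0266
grasp_force: 0.0
```

View pics/j.png

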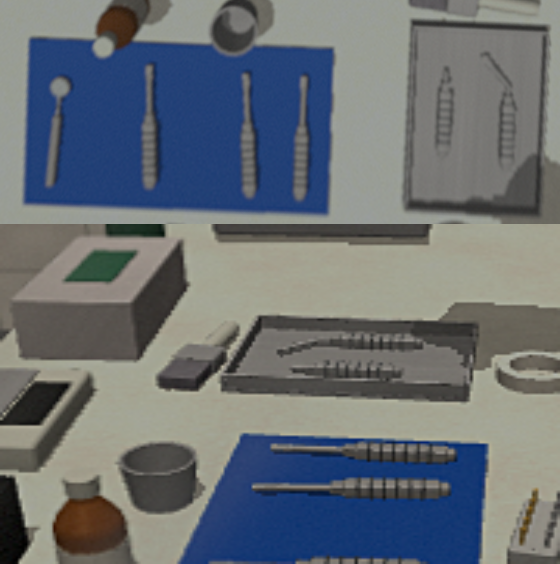

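Both damaged elevators lie flat inside the tray (top panel (445,110) and (505,110)). The three sound ones and the mirror haven't moved.

```bash
python3 -c "
from plant import *
print(close_job())"
```

```text
the job is handed in; nothing more can be done
None
```

The bent and the snapped elevators were both set down gently and lie flat, wholly inside the repair tray; the sound elevators and mirror are where they were, nothing else was touched, and the job was handed in at about 16 s on the robot's clock.

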